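Close up the spice row with the click-stop divider

TASK

Close up the loose row of three spice jars in the rack: with the fingertips, push the sliding divider along the rail so that it gathers the jars towards the fixed end panel, past the notches meant for longer rows, until its spring pin clicks down into the third notch from the end panel, the one for three jars; then draw the fingers clear. Only push, gently, on the divider's empty side: do not pinch it or touch its rubber-padded jar side, do not touch, tip, lift or jam the jars, and leave the mug, tin and lemon where they are.

Things in the scene. Friction and masses are not known exactly. Their poses are not given: they have to be found in the camera images.
- rack: Spice rack fixed to the worktop: light wooden tray 78 x 344 mm, top surface 16 mm up; origin at the centre of its underside. y runs along the row towards the fixed wooden end panel (112 mm high, inner face at y = +158 mm); -x is the front with a guard wire (x = -33 mm, 36 mm up), +x the back with the rail. The -y end is low: 42 mm, 64 mm at the rail.
- three_jar_notch (a point): Third notch from the end panel, in the top of the aluminium rail (x = 22..32 mm in the rack's frame, top 58 mm up). The rail's top has five notches, 11 mm wide with rounded edges, centred at y = 97, 54, 11, -32, -75 mm in the rack's frame: counted from the end panel they are for rows of 1, 2, 3, 4 and 5 jars.
- divider (a joint): Position of the divider on the rail, m, 0 to 0.225, growing towards the end panel; its jar face is at y = joint - 0.104 in the rack's frame. Its pin sits in the 5-, 4-, 3-jar notch at 0.047, 0.090, 0.133. Beyond 0.139 the jars jam against the end panel.
- click_pin (a joint): Spring pin of the divider, in m: 0 to 0.0007 while it rides on the rail's top, 0.002 to 0.003 when it has dropped into a notch.
- divider_push (a point): Centre of the divider's empty (-y) side, where to push: 105 mm above the worktop, 5 mm to -y of the jar face and moving with the divider. Axes as the rack's. Sliding takes 2 N, with all jars up to 6 N; from 4 mm before a notch's centre the pin pulls the divider in (the push drops to 0), and climbing out takes 7 to 12 N.
- divider_pin (a point): Head of the spring pin, 15 mm wide, its top 81 mm above the worktop. It stands on a black plastic saddle that reaches from the jar face 36 mm to -y, only at the back of the divider (rack x > 14 mm, up to 72 mm above the worktop).
- plate_edge (a point): Steel plate of the divider, pushed on its -y side (28 N at most): rack x from -28 to +36 mm, 3 mm thick, flat, upper edge 128 mm above the worktop, that is 7 mm above the jars' lids. This point: middle of the upper edge.
- jar_pad (a point): Thin black rubber pad covering the divider's whole jar side (62 x 108 mm), which touches the jars (20 N at most); the fingers keep off it. This point: centre of its jar side.
- spice_a: Glass spice jar with dark lid, 41 mm across, 105 mm tall, 0.11 kg, standing loose on the rack's tray; its lid's top is 121 mm above the worktop. Origin at the centre of its underside, z up.
- spice_b: Glass spice jar with dark lid, 41 mm across, 105 mm tall, 0.11 kg, standing loose on the rack's tray; its lid's top is 121 mm above the worktop. Origin at the centre of its underside, z up.
- spice_c: Glass spice jar with dark lid, 41 mm across, 105 mm tall, 0.11 kg, standing loose on the rack's tray; its lid's top is 121 mm above the worktop. Origin at the centre of its underside, z up.
- mug: Bystander: striped mug 86 x 116 mm, 90 mm tall, left of the rack; origin under its centre.
- tuna_tin: Bystander: low tin 86 mm across, 40 mm tall, behind the rack; origin under its centre.
- lemon: Bystander: lemon 78 x 55 x 56 mm, behind the rack; origin under its centre.
Mind the look-alikes: they are no part of the job. Leave any orange look-alike of the spice_b alone. Leave any purple look-alike of the spice_a alone.

How it is judged:
By the outcome, as a careful person would: the job done as asked, in the order asked, and still so for the second after the job is handed in, with the robot touching nothing.
It also fails if it takes over 43 s, if anything falls off the work surface, if the arm or the gripper's body presses on something with over 40 N, if the wrist force passes 120 N, or if a joint passes its speed limit or range.

ROBOT

A 7-joint arm with a two-finger parallel gripper is mounted at the origin on a cart in front of the work surface, level with it; the furniture and walls round the work are solid. World frame = base frame: x ahead of the robot, y to its left, z up, the work surface at z = 0. Lengths are in m, angles in rad, forces in N, time in s.
With the tool pointing down it reaches from about 0.35 to 0.775 m from the base axis. Payload 3.1 kg.
Tool frame: the origin (TCP) lies at the very end of the fingers, on their centre line; the grasp point (between the pads) lies 19 mm behind it (r.tcp_to_grasp is the distance from the TCP to the grasp point, in m); z points along the fingers, y is the line along which they close (so a half turn about z gives the same grasp; the last joint's range is limited). The gripper opens to 85 mm and grips with 20 to 120 N. Pads are 22 mm wide; open, the fingers measure 114 mm over their backs; the gripper's body (76 mm by 85 mm) begins 54 mm behind the grasp point. The pads swing forward as they close: fully open they stand 13 mm farther back than shut.
Start: joints at [-1.255, 0.311, 0.014, 1.512, -0.004, 1.319, -0.027], TCP at [0.193, 0.515, 0.231] pointing down, gripper open.
Joint ranges: [-2.7, 2.7], [-0.3, 1.91], [-1.27, 1.3], [0.12, 2.57], [-1.44, 4.58], [0.2, 2.03], [-3.05, 3.05]. Speed limits (rad/s): [2.79, 2.79, 3.14, 3.14, 3.14, 3.14, 3.14].

INTERFACE

Orientations are given as a unit quaternion [w, x, y, z].
In Python, from cell import r gives the robot as it stands. Calls block until the motion is done:
- r.goto(position, orientation): joint-space move of the TCP to a pose.
- r.move_l(position, max_speed=0.15, attitude=None, f_stop=None): straight line of the TCP; attitude=None keeps the orientation; max_speed is the mean speed in m/s. With f_stop (N) it stops when the force on the tool has changed by that much, and returns True; else False.
- r.movej(angles): joint-space move.
- r.gripper_open() and r.clamp(f_grip=None): open the fingers fully, or close them until they stop; f_grip is the grip in N (None keeps the last).
- r.pause(seconds).
- r.inverse_kinematics(position, orientation): joint angles nearest the present ones, or None.
- r.get_obs(): the state.
- r.read_camera(name): name is "scene" or "side" or "wrist"; returns a dict with "image" (480x640x3 uint8, blue, green, red), "z_map" (480x640 float32, m along the optical axis (not along the pixel's ray), 0 where there is no reading), "K" (3x3 intrinsics, pixels), "camera_from_world" (4x4, takes a point from world to camera coordinates); the wrist camera has in their place "hand_eye" (4x4, takes a point from camera to tool coordinates, whose origin is the TCP and whose axes are the flange's). Camera axes: x right, y up, looking along -z (the intrinsics and any distortion apply to the point x, -y, -z); pixel columns grow to the right and rows downward; lengths in m; the calibration is good to about 2 mm. A picture is of the moment at which its call begins: read the wrist's pose just before it.
A pose or a line that the arm cannot do raises r.MotionError and nothing moves.
- r.job_done(): hands the job in; it is judged then, once.
The state is a dict: "clock": time; "qpos": joint angles; "joint_vel": joint speeds; "tau": joint torques, N m; "tool_pos": TCP position; "ee_rot": TCP orientation; "ft_force": force on the tool from outside, world axes, zero at the start; "torque": the same for the moment, N m; "grip_width": opening from 0.0 (shut) to 1.0 (fully open); "finger_force": force on a finger pad.
Only numpy, scipy, OpenCV 4.12 (cv2) and the standard library are available. Lean on these libraries where they do the work, as an engineer would, in place of code of your own. Each camera call takes 0.05 s, during which the arm holds its last target. There are 200 camera calls.

## Working session

There is one attempt and no reset: what is moved stays moved. The work goes in short steps, each a Python script; the robot and the scene stay as the last script left them, time stands still between calls to the robot, and variables do not carry over. Pictures are saved under pics/ and viewed, at most 10 in all, crops included, and the job is handed in when it is done.

```bash
mkdir -p pics; ls
python3 - <<'E'
from cell import r
import cv2,numpy as np
for n in("scene","side"):
    c=r.read_camera(n); cv2.imwrite(f"pics/{n}0.png",c["image"]); np.savez(f"{n}0.npz",**c)
    T=np.linalg.inv(c["camera_from_world"]);print(n,c["K"].tolist(),T.round(3).tolist(),[k for k in c])
o=r.get_obs();print(o)
E
```

```text
pics
scene [[508.9684974583983, 0.0, 322.548518657392], [0.0, 508.9684974583983, 238.597464647119], [0.0, 0.0, 1.0]] [[-0.809, 0.448, -0.38, 0.101], [-0.587, -0.63, 0.508, 0.725], [-0.012, 0.634, 0.773, 1.035], [0.0, 0.0, 0.0, 1.0]] ['image', 'z_map', 'K', 'camera_from_world']
side [[475.62287332573675, 0.0, 321.16499631966724], [0.0, 475.62287332573675, 237.52002231827288], [0.0, 0.0, 1.0]] [[0.997, 0.05, -0.061, 0.487], [-0.079, 0.552, -0.83, -0.726], [-0.008, 0.833, 0.554, 0.668], [0.0, 0.0, 0.0, 1.0]] ['image', 'z_map', 'K', 'camera_from_world']
{'clock': 0.1, 'qpos': array([-1.25472294,  0.31163096,  0.013999  ,  1.51288825, -0.00439017,
        1.31925041, -0.02717944]), 'joint_vel': array([-0.00010429, -0.00218555, -0.00049806, -0.00395562,  0.00052202,
        0.00061117, -0.00088635]), 'tau': array([ 8.38435335e-04, -3.80850542e+01,  1.46717825e-01, -2.31239480e+01,
        1.23005477e-02,  8.16350570e-03, -1.69070688e-05]), 'tool_pos': array([0.19236428, 0.51455074, 0.23034126]), 'ee_rot': array([-1.41114686e-04,  1.77887866e-01,  9.84050179e-01, -1.06388405e-03]), 'ft_force': array([-0.55909279,  0.49488812, -0.18806342]), 'torque': array([-0.00100525,  0.01919278,  0.01172695]), 'finger_force': 0.0, 'grip_width': 0.999711660440086}
```

View pics/scene0.png

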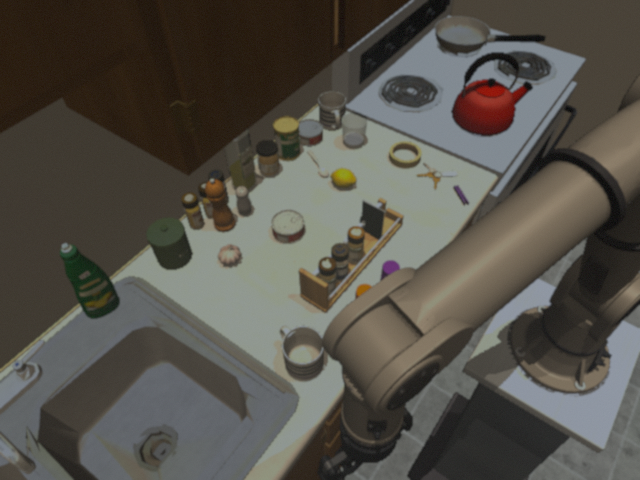

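View pics/side0.png

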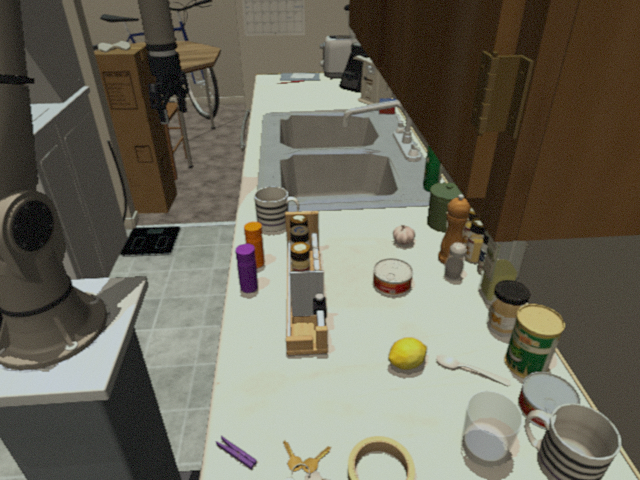

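```bash
cat > h.py <<'E'
import numpy as np,cv2
def cloud(c):
    K=c["K"];z=c["z_map"];v,u=np.mgrid[:480,:640]
    P=np.stack([(u-K[0,2])/K[0,0]*z,-(v-K[1,2])/K[1,1]*z,-z,np.ones_like(z)],-1)
    W=(P@np.linalg.inv(c["camera_from_world"]).T)[...,:3]; W[z==0]=np.nan
    return W
def ray(c,u,v,h):
    K=c["K"];T=np.linalg.inv(c["camera_from_world"])
    d=T[:3,:3]@np.array([(u-K[0,2])/K[0,0],-(v-K[1,2])/K[1,1],-1]);o=T[:3,3]
    return o+d*(h-o[2])/d[2]
E
python3 - <<'E'
import numpy as np,cv2
from h import *
S=dict(np.load("side0.npz"));C=dict(np.load("scene0.npz"))
im=cv2.resize(S["image"][190:365,225:345],None,fx=4.5,fy=4.5,interpolation=cv2.INTER_CUBIC)[:, :]
im=cv2.resize(im,None,fx=.75,fy=.75)
im2=cv2.resize(C["image"][190:320,290:420],None,fx=4,fy=4,interpolation=cv2.INTER_CUBIC)
H=max(im.shape[0],im2.shape[0]);o=np.zeros((H,im.shape[1]+im2.shape[1],3),np.uint8)
o[:im.shape[0],:im.shape[1]]=im;o[:im2.shape[0],im.shape[1]:]=im2[:];o=o[:600,:800]
cv2.imwrite("pics/crop1.png",o);print(o.shape,im.shape)
for n,c,(u,v) in[("side",S,(302,225)),("scene",C,(313,290))]:
    W=cloud(c);print(n,W[v,u])
for u,v in[(302,225),(300,216),(307,280),(307,266),(294,268),(319,297),(306,345),(325,345),(288,345),(247,260),(254,240),(300,249),(300,232),(299,219)]:print(u,v,cloud(S)[v,u].round(3))
E
```

```text
(591, 800, 3) (591, 405, 3)
side [0.51026518 0.16006672 0.11272968]
scene [0.50467291 0.22523189 0.06804118]
302 225 [0.51  0.16  0.113]
300 216 [0.507 0.186 0.12 ]
307 280 [ 0.511 -0.026  0.107]
307 266 [0.515 0.051 0.082]
294 268 [0.488 0.049 0.08 ]
319 297 [ 0.532 -0.045  0.08 ]
306 345 [ 0.503 -0.113  0.026]
325 345 [ 0.537 -0.113  0.023]
288 345 [ 0.47  -0.113  0.029]
247 260 [0.392 0.073 0.089]
254 240 [0.402 0.161 0.079]
300 249 [0.502 0.058 0.12 ]
300 232 [0.504 0.12  0.121]
299 219 [0.504 0.174 0.12 ]
```

View pics/crop1.png

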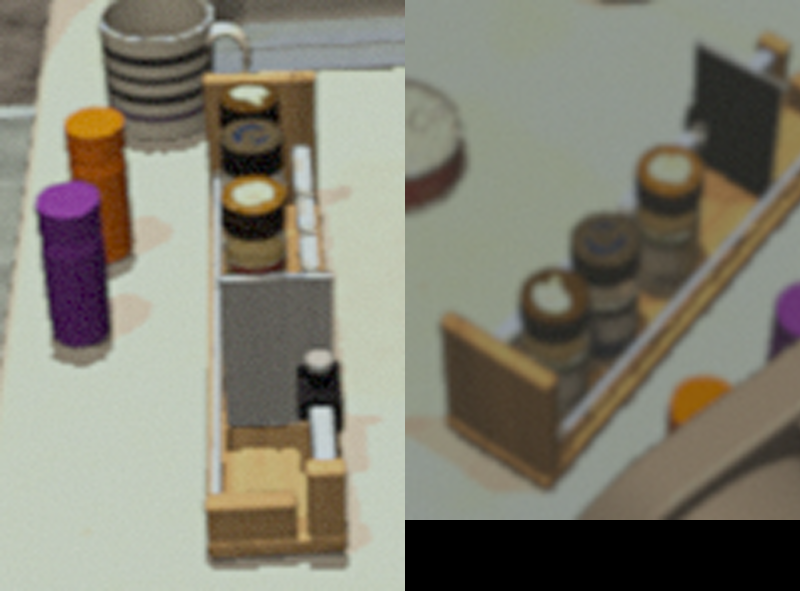

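Run:
```python
import numpy as np,cv2
from h import *
S=dict(np.load("side0.npz"));C=dict(np.load("scene0.npz"))
W=cloud(S).reshape(-1,3);V=cloud(C).reshape(-1,3)
def line(P,name,ax=1):
    # fit y=a+b(x-.505) (or x=a+b*(y-.06))
    if ax==1:t=P[:,0]-.505;q=P[:,1]
    else:t=P[:,1]-.06;q=P[:,0]
    m=np.ones(len(t),bool)
    for _ in range(4):
        p=np.polyfit(t[m],q[m],1);e=q-np.polyval(p,t);m=abs(e)<2.5*e[m].std()+1e-4
    print(name,m.sum(),p.round(4),e[m].std().round(4),t[m].min().round(3),t[m].max().round(3),P[m,2].min().round(3),P[m,2].max().round(3))
def box(W,x,y,z):
    m=np.all([(W[:,i]>b[0])&(W[:,i]<b[1]) for i,b in enumerate((x,y,z))],0);return W[m]
line(box(W,(.46,.55),(-.13,-.10),(.006,.03)),"end")
line(box(W,(.47,.515),(-.05,0),(.07,.124)),"plate side")
line(box(V,(.47,.55),(-.05,0.0),(.06,.124)),"pad scene")
line(box(V,(.46,.56),(.215,.245),(.03,.105)),"endpanel out scene")
line(box(W,(.515,.56),(.02,.22),(.056,.061)),"rail side",0)
line(box(W,(.455,.485),(-.08,.2),(.03,.04)),"wire side",0)
line(box(V,(.455,.485),(-.08,.22),(.004,.014)),"trayfront scene",0)
for n,w,b in(("plate",W,((.45,.56),(-.04,-.01),(.1,.135))),("panel",W,((.45,.56),(.2,.24),(.105,.12)))):
    P=box(w,*b);print(n,len(P),P.min(0).round(4),P.max(0).round(4))
P=box(W,(.45,.56),(.05,.215),(.117,.126));k=cv2.kmeans(P[:,:2].astype(np.float32),3,None,(3,50,1e-5),5,0)[2];print(k,len(P))
P=box(W,(.51,.56),(-.1,.0),(.072,.09));print("pin",np.median(P,0),P.min(0),P.max(0))
```

```text
end 409 [-0.0193 -0.1137] 0.0015 -0.039 0.038 0.006 0.03
plate side 431 [-0.0324 -0.0266] 0.0012 -0.026 0.01 0.07 0.124
pad scene 378 [-0.0211 -0.023 ] 0.0014 -0.031 0.037 0.06 0.124
endpanel out scene 471 [-0.0207  0.2253] 0.0009 -0.037 0.041 0.03 0.105
rail side 136 [0.0278 0.535 ] 0.0029 0.007 0.158 0.056 0.061
wire side 235 [0.0224 0.476 ] 0.0017 -0.14 0.139 0.033 0.04
trayfront scene 137 [0.0281 0.467 ] 0.0025 -0.137 0.157 0.004 0.014
plate 431 [ 0.4788 -0.0304  0.1001] [ 0.5414 -0.021   0.1283]
panel 124 [0.4735 0.2082 0.1051] [0.5501 0.2268 0.1129]
[[0.50336087 0.1270619 ]
 [0.50179845 0.06479921]
 [0.5036181  0.17533341]] 482
pin [ 0.52944703 -0.02768414  0.07982526] [ 0.51022987 -0.04891794  0.07216364] [ 0.54115037 -0.02412391  0.0899056 ]
```

```bash
cat >> h.py <<'E'
C0=np.array([.508,.0583]);ax=np.array([1,-.0225]);ay=np.array([.0225,1])
a=(np.pi/2+np.arctan2(ax[1],ax[0]))/2
Q=np.array([0,np.cos(a),np.sin(a),0])
def pt(x,y,z):return np.r_[C0+x*ax+y*ay,z]
def rk(p):d=np.asarray(p)[:2]-C0;return np.array([d@ax,d@ay,p[2]])
E
python3 - <<'E'
from cell import r
from h import *
def st(n):
    o=r.get_obs();print(n,round(o["clock"],2),rk(o["tool_pos"]).round(4),o["ft_force"].round(2),round(o["grip_width"],3))
r.clamp(20);st("shut")
r.goto(pt(.004,-.125,.24),Q);st("above")
r.move_l(pt(.004,-.125,.098),.12);st("down")
c=r.read_camera("side");cv2.imwrite("pics/s1.png",cv2.resize(c["image"][190:365,215:375],None,fx=3.4,fy=3.4))
hit=r.move_l(pt(.004,-.085,.098),.02,f_stop=1.2);st(hit)
c=r.read_camera("side");cv2.imwrite("pics/s2.png",cv2.resize(c["image"][190:365,215:375],None,fx=3.4,fy=3.4))
E
```

```text
shut 0.87 [-0.3257  0.4498  0.2314] [ 0.13 -0.55  0.72] 0.001
above 3.23 [ 0.0043 -0.1233  0.2397] [ 0.13 -0.39  0.18] -0.001
down 4.56 [ 0.0047 -0.1252  0.0988] [ 0.75 -0.31  0.62] -0.002
True 5.98 [ 0.0036 -0.0949  0.0975] [ 0.06 -0.18 -0.35] 0.001
```

View pics/s2.png

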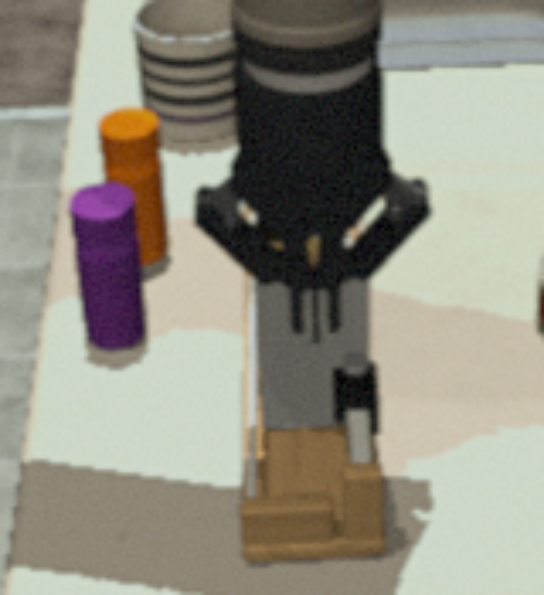

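Run:
```python
from cell import r
from h import *
y=-.094
while y<-.0199:
    hit=r.move_l(pt(.004,y,.098),.02,f_stop=22)
    o=r.get_obs();p=rk(o["tool_pos"]);print(round(o["clock"],2),(p*1e3).round(1),o["ft_force"].round(1),hit or "")
    if hit:break
    y+=.002
c=r.read_camera("side");cv2.imwrite("pics/s3.png",cv2.resize(c["image"][190:365,215:375],None,fx=3.4,fy=3.4))
```

```text
6.28 [  3.5 -94.5  97.8] [-1.2 -0.5 -1.2] 
6.53 [  3.6 -92.2  97.8] [-1.1 -1.  -0.5] 
6.78 [  3.8 -89.8  97.9] [-0.8 -1.4 -1.3] 
7.03 [  4.  -87.6  98. ] [-0.8 -1.5 -0.3] 
7.28 [  4.1 -85.7  98. ] [-1.  -2.5  0.5] 
7.53 [  4.1 -83.8  98.1] [-0.2 -1.2  0.2] 
7.78 [  4.1 -82.7  98.1] [-0.2 -4.1 -1. ] 
8.03 [  4.2 -80.   98.1] [-0.1 -3.2 -1.1] 
8.28 [  4.4 -75.9  98.1] [0.1 1.2 0.3] 
8.53 [  4.2 -75.2  98. ] [-0.1  0.2 -0.9] 
8.78 [  4.1 -74.3  98.1] [ 0.2 -1.   0.2] 
9.03 [  4.  -74.   98.1] [-0.6 -5.1 -0.4] 
9.28 [  4.  -73.8  98.2] [-0.1 -8.1  0.1] 
9.53 [  4.1 -72.3  98.2] [-0.3 -8.4  0.6] 
9.78 [  4.  -65.5  98. ] [ 0.3 -0.9  0.8] 
10.03 [  4.1 -63.1  98. ] [ 0.1 -1.7  1.1] 
10.28 [  4.  -61.5  98. ] [ 0.4 -1.5  0.8] 
10.53 [  4.1 -59.8  98. ] [ 0.9 -0.4  1.1] 
10.78 [  4.  -57.8  98. ] [-0.6 -1.3  1.5] 
11.03 [  4.1 -55.7  98. ] [-0.5 -0.6  1.9] 
11.28 [  4.  -53.7  98. ] [-0.8 -2.1  1. ] 
11.53 [  4.  -51.7  98. ] [-0.2 -1.   1. ] 
11.78 [  4.  -49.7  98. ] [ 0.1 -1.3  1.3] 
12.03 [  4.  -47.7  98. ] [-0.2 -1.4  1.2] 
12.28 [  4.1 -45.6  98. ] [ 0.5 -1.3  0.7] 
12.53 [  4.  -43.6  98. ] [ 1.  -1.8  1.7] 
12.78 [  4.  -41.7  98. ] [-0.5 -1.5  1.2] 
13.03 [  4.1 -40.2  98. ] [ 0.6 -2.1  1.8] 
13.28 [  4.  -38.8  98. ] [ 0.3 -5.2  0.8] 
13.53 [  3.6 -33.9  97.7] [0.2 0.6 0.2] 
13.78 [  3.7 -32.7  97.8] [-0.6  0.3 -0.3] 
14.03 [  3.9 -31.7  97.9] [0.9 0.5 0.6] 
14.28 [  4.  -31.1  98.1] [-0.  -3.2  0.1] 
14.53 [  4.  -30.9  98.1] [-1.2 -6.3 -0.2] 
14.78 [  4.  -30.7  98.1] [-0.5 -7.8 -0.4] 
15.03 [  4.  -29.   98.1] [-0.7 -9.4  1. ] 
15.28 [  4.  -22.2  98. ] [-1.4 -1.8  1. ] 
15.53 [  4.  -19.5  98. ] [-0.6 -2.3  1. ]
```

Run:
```python
from cell import r
from h import *
y=-.018;pk=0
while y<.0141:
    hit=r.move_l(pt(.004,y,.098),.02,f_stop=15)
    o=r.get_obs();p=rk(o["tool_pos"]);f=o["ft_force"][1];print(round(o["clock"],2),(p*1e3).round(1),o["ft_force"].round(1),hit or "")
    if hit or p[1]>.0105 or (p[1]>.005 and f>-.8):break
    y+=.002 if y<.003 else .001
r.pause(.3);o=r.get_obs();print((rk(o["tool_pos"])*1e3).round(1),o["ft_force"].round(1))
c=r.read_camera("side");cv2.imwrite("pics/s4.png",cv2.resize(c["image"][190:365,215:375],None,fx=3.4,fy=3.4))
```

```text
15.83 [  4.  -17.6  98. ] [-1.3 -2.4  1.5] 
16.08 [  4.  -15.7  98. ] [-1.  -1.6  1.6] 
16.33 [  4.  -13.7  98. ] [-1.3 -1.8  1. ] 
16.58 [  4.  -11.6  98. ] [-1.  -1.4  1.1] 
16.83 [ 4.  -9.6 98. ] [-1.4 -1.7  1.3] 
17.08 [ 4.  -7.6 98. ] [-0.8 -1.6  0.6] 
17.33 [ 4.  -5.7 98. ] [-0.2 -2.1  1.5] 
17.58 [ 4.  -3.8 98. ] [-0.8 -2.2  1.4] 
17.83 [ 4.  -1.7 98. ] [-0.8 -2.4  1.1] 
18.08 [ 4.   0.4 98. ] [-0.9 -1.7  1.8] 
18.33 [ 4.   2.2 98. ] [-0.8 -3.1  1.3] 
18.58 [ 4.   3.2 98. ] [-0.8 -4.1  1.4] 
18.83 [ 4.   3.7 98. ] [-0.8 -6.2  1. ] 
19.08 [ 4.   4.4 98. ] [-0.8 -6.1  0.6] 
19.33 [ 4.   6.4 98. ] [-0.1 -3.4  1.1] 
19.58 [ 4.1 10.5 97.9] [0.9 1.  0.3] 
[ 4.   8.6 98. ] [ 0.6 -1.   0.7]
```

View pics/s4.png

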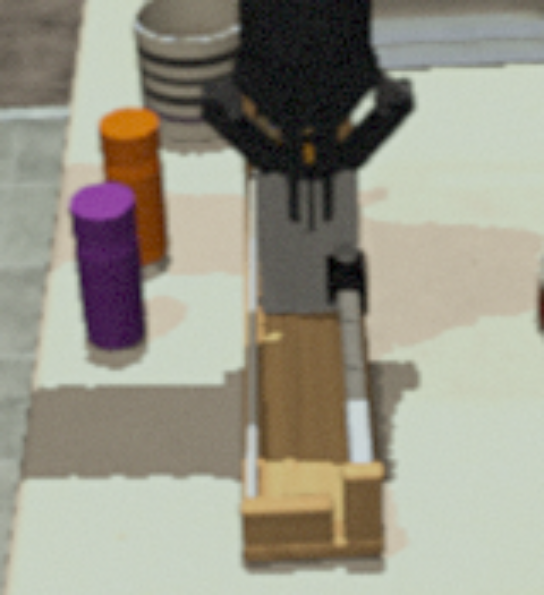

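The plate at (308,245) has moved with the fingers to the third notch, and the force dropped after its peak, so the pin looks engaged. I'll back off and measure the plate.

Run:
```python
from cell import r
from h import *
r.move_l(pt(.004,-.05,.098),.08)
r.move_l(pt(.004,-.08,.24),.12)
r.goto(pt(.0,-.28,.26),Q)
r.pause(.3)
o=r.get_obs();print(o["clock"],rk(o["tool_pos"]).round(3))
ims=[]
for n in("side","scene"):
    c=r.read_camera(n);W=cloud(c).reshape(-1,3);R=np.c_[(W[:,:2]-C0)@ax,(W[:,:2]-C0)@ay,W[:,2]]
    m=(abs(R[:,0])<.026)&(R[:,1]>.0)&(R[:,1]<.05)&(R[:,2]>.085)&(R[:,2]<.126) if n=="side" else (abs(R[:,0])<.026)&(R[:,1]>.0)&(R[:,1]<.05)&(R[:,2]>.122)&(R[:,2]<.13)
    print(n,m.sum(),np.median(R[m],0).round(4),R[m,1].std().round(4))
    m=(abs(R[:,0])<.03)&(R[:,1]>.032)&(R[:,1]<.156)&(R[:,2]>.117)&(R[:,2]<.124)
    print(cv2.kmeans(R[m].astype(np.float32),3,None,(3,50,1e-5),5,0)[2].round(3).tolist())
    s=c["image"][190:365,225:345] if n=="side" else c["image"][190:320,290:420]
    ims.append(cv2.resize(s,(400,590) if n=="side" else (400,400)))
o=np.zeros((590,800,3),np.uint8);o[:,:400]=ims[0];o[:400,400:]=ims[1];cv2.imwrite("pics/s5.png",o)
```

```text
23.2833 [ 0.001 -0.278  0.26 ]
side 62 [0.0052 0.0227 0.1131] 0.0015Traceback (most recent call last):
  File "<stdin>", line 14, in <module>
cv2.error: OpenCV(4.12.0) /io/opencv/modules/core/src/kmeans.cpp:243: error: (-2:Unspecified error) in function 'double cv::kmeans(cv::InputArray, int, cv::InputOutputArray, cv::TermCriteria, int, int, cv::OutputArray)'
> There can't be more clusters than elements (expected: 'N >= K'), where
>     'N' is 0
> must be greater than or equal to
>     'K' is 3
```

Run:
```python
from cell import r
from h import *
r.goto(np.array([.37,-.30,.30]),Q)
r.pause(.2)
print(r.get_obs()["clock"])
ims=[]
for n in("side","scene"):
    c=r.read_camera(n);W=cloud(c).reshape(-1,3);R=np.c_[(W[:,:2]-C0)@ax,(W[:,:2]-C0)@ay,W[:,2]]
    m=(R[:,0]>-.026)&(R[:,0]<.015)&(R[:,1]>.01)&(R[:,1]<.04)&(R[:,2]>.075)&(R[:,2]<.126)
    print(n,m.sum(),np.median(R[m],0).round(4),R[m,1].std().round(4))
    m=(abs(R[:,0])<.03)&(R[:,1]>.036)&(R[:,1]<.154)&(R[:,2]>.116)&(R[:,2]<.125)
    if m.sum()>5:print(cv2.kmeans(R[m].astype(np.float32),3,None,(3,50,1e-5),5,0)[2].round(3).tolist())
    s=c["image"][190:365,225:345] if n=="side" else c["image"][190:320,290:420]
    ims.append(cv2.resize(s,(400,590) if n=="side" else (400,400)))
o=np.zeros((590,800,3),np.uint8);o[:,:400]=ims[0];o[:400,400:]=ims[1];cv2.imwrite("pics/s5.png",o)
```

```text
24.2083
side 425 [-0.005   0.0225  0.1025] 0.0034
[[-0.006000000052154064, 0.08500000089406967, 0.11999999731779099], [-0.007000000216066837, 0.12600000202655792, 0.11999999731779099], [-0.00800000037997961, 0.05000000074505806, 0.11999999731779099]]
scene 111 [-0.0102  0.0272  0.1209] 0.0051
[[-0.012000000104308128, 0.12999999523162842, 0.12099999934434891], [-0.012000000104308128, 0.050999999046325684, 0.12099999934434891], [-0.010999999940395355, 0.09000000357627869, 0.12099999934434891]]
```

View pics/s5.png

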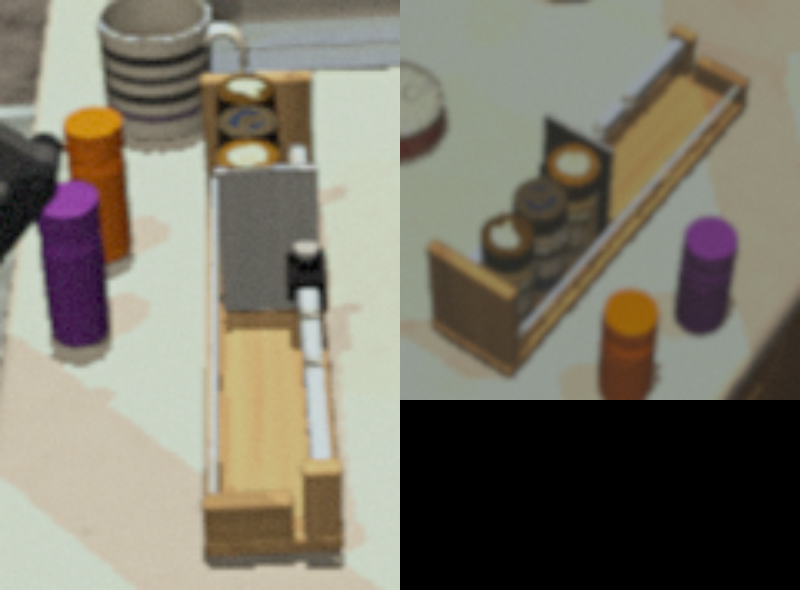

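Run:
```python
from cell import r
from h import *
for c,y0 in((dict(np.load("side0.npz")),-.08),(r.read_camera("side"),.028)):
    W=cloud(c);R=np.stack([(W[...,:2]-C0)@ax,(W[...,:2]-C0)@ay,W[...,2]],-1);g=c["image"].min(-1)
    d=R[...,1]-y0
    m=(R[...,0]>.012)&(R[...,0]<.04)&(d>-.045)&(d<-.008)&(R[...,2]>.066)&(R[...,2]<.095)
    h=m&(g>110);z=R[...,2][h];v,u=np.nonzero(h)
    print(h.sum(),np.median(R[h],0).round(4),np.percentile(z,[10,50,75,90,97]).round(4),"px",u.mean().round(1),v.min(),v.max())
    k=m&(g<60);print(" saddle",k.sum(),np.percentile(R[...,2][k],[50,90,97]).round(4))
    print(ray(c,u.mean(),v.mean(),.079))
```

```text
35 [ 0.0267 -0.0994  0.0795] [0.0785 0.0795 0.08   0.0811 0.0816] px 319.3 294 299
 saddle 18 [0.0695 0.0742 0.0754]
[ 0.5328143  -0.04106345  0.079     ]
31 [0.0279 0.0083 0.0776] [0.0762 0.0776 0.0781 0.0783 0.0807] px 317.0 256 265
 saddle 11 [0.068  0.0713 0.073 ]
[0.53608286 0.06449501 0.079     ]
```

```bash
python3 -c "
from cell import r
print(r.job_done())"
```

```text
the job is handed in; nothing more can be done
None
```

The job is handed in: the divider's pin sits in the three-jar notch (divider at about 0.132 m, pin head about 2 mm lower than at the start), the three jars are upright and gathered against the end panel, and the fingers are clear.

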